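# Index the red sample tube under the sampling needle and dip the needle

### The job

Turn the sampler's four-armed carousel by pushing sideways on its arms with a fingertip, not touching the tubes, until the red tube stands under the needle. Then press the green pad on top of the needle all the way down so that the needle dips into the red tube, and leave it down. Lift nothing, leave all four tubes seated in their cups, and leave the bottles and the tip box where they stand.

Things in the scene. Friction and masses are not known exactly. Their poses are not given: they have to be found in the camera images.
- sampler: fixed white sampler base: round plate 304 mm across, upper face 20 mm above the bench. Origin: centre of its underside, below the carousel's axis; z up. Its +x points from the axis towards the needle, 125 mm out; the 24 mm thick needle post stands 188 mm out along +x. Place and yaw vary
- bracket (a point): centre of the grey needle bracket: 92 mm long along the base's x (112 to 204 mm from the carousel's axis), 30 mm wide, 16 mm thick, 132 to 148 mm above the bench, passing over the tube circle. Nothing else overhangs the carousel
- hub (a point): top of the carousel's black hub, on its vertical axis, 62 mm above the bench; hub 50 mm across. From it go four black arms 90 degrees apart, each pointing to one tube, 12 mm wide, 32 to 56 mm above the bench, free to push on sideways between 25 and 104 mm from the axis. Between the arms there is only the base plate, 20 mm above the bench
- carousel (a joint): turn of the carousel in rad since the start (0 at the start whatever the arms' direction), positive counter-clockwise seen from above. It turns both ways without a stop within a full turn, needs about 0.15 N m (2.2 N at 68 mm from the axis) and stays where it is left
- red_mouth (a point): centre of the open top of the red tube, 85 mm above the bench, 125 mm from the carousel's axis. The tube stands loose (2 mm play) in an open black cup at the end of an arm: cup 42 mm across, 36 mm inside, rim 56 mm and inner floor 33 mm above the bench. Tube 32 mm outside, 27 mm inside, 52 mm tall, about 50 g, open at the top
- white_mouth (a point): the same point of the white tube (same size)
- blue_mouth (a point): the same point of the blue tube (same size)
- yellow_mouth (a point): the same point of the yellow tube (same size)
- red_tube: the red tube; origin at the centre of its underside, z up along it
- white_tube: the white tube, likewise
- blue_tube: the blue tube, likewise
- yellow_tube: the yellow tube, likewise
- probe (a joint): how far the needle has been pushed down, in m: 0 at the top, 0.045 at its lower stop. It starts at 0 to 0.008. It slides vertically, takes about 4 N to push and stays where it is left
- needle_tip (a point): lower tip of the needle, 4 mm thick, pointing down; 100 mm above the bench when fully up, 55 mm when fully down
- pad_top (a point): centre of the upper face of the round green press pad above the needle, 34 mm across and 10 mm thick, straight above the needle tip; 210 mm above the bench when fully up, 165 mm when fully down
- amber: loose amber bottle with a black cap, 60 mm across, 130 mm tall; origin at the centre of its underside. To be left alone
- washbottle: loose white wash bottle with a blue cap and spout, 60 mm across, 153 mm tall; origin at the centre of its underside. To be left alone
- tipbox: loose blue pipette-tip box with a clear lid, 62 x 92 mm, 47 mm tall; origin at the centre of its underside. To be left alone
There are look-alikes about, which are no part of the job. What is shaped like the blue_tube but orange or turquoise is not meant.

How it is judged:
By the outcome, as a careful person would: the job done as asked, in the order asked, and still so for the second after the job is handed in, with the robot touching nothing.
It also fails if it takes over 48 s, if anything falls off the work surface, if the arm or the gripper's body presses on something with over 40 N, if the wrist force passes 120 N, or if a joint passes its speed limit or range.

### The arm

A 6-joint arm with a two-finger parallel gripper is mounted at the origin on the work surface. World frame = base frame: x ahead of the robot, y to its left, z up, the work surface at z = 0. Lengths are in m, angles in degrees, forces in N, time in s.
With the tool pointing down it reaches from about 0.375 to 0.9 m from the base axis. Payload 3.1 kg.
Tool frame: the origin (TCP) lies on the front face of the gripper's body, between the roots of the fingers; the fingertips stand 70 mm ahead of it and the grasp point (between the pads) lies 51 mm ahead of it (bot.tip_extent is the distance from the TCP to the fingertips, in m); z points along the fingers, x is the direction in which the jaws open and shut, and the axes are right-handed (so a half turn about z gives the same grasp; the last joint's range is limited). The gripper opens to 87 mm and grips with 3 to 60 N. Pads are 19 mm wide; open, the fingers measure 117 mm over their backs; the gripper's body (75 mm by 190 mm) begins 51 mm behind the grasp point.
Start: joints at [60.189, 30.224, 82.088, -0, 67.689, -10.227], TCP at [0.209, 0.589, 0.292] pointing down, gripper open.
Joint ranges: [-176.69, 176.69], [-43.24, 126.21], [12.49, 139.97], [-82, 262], [0, 151.66], [-163.58, 163.58]. Speed limits (degrees/s): [159.86, 159.86, 180, 180, 180, 180].

### API

Orientations are given as a 3x3 rotation matrix whose columns are the frame's x, y, z axes.
In Python, from rig import bot, viewer, ticket gives the robot as it stands. The module is installed in compiled form; this text tells all that it offers.
- The arm moves only by the tool arm_command, never from a script. Its argument "targets" is a list of rows, each an object with "rot": the turn, a rotation vector about the tool's x, y, z in degrees, a list of three; "offset": the shift along the tool's x, y, z in cm, a list of three; "gripper": the closure, from 0 (fully open) to 1 (shut). A call has 1 to 8 rows; each row is the pose to reach, as a shift and turn from the pose commanded when the call began, along the tool's axes at that moment; what a row does not reach only later rows make up. A row lasts 1/10 s, in which the tool goes at most 50 mm and 8.59 degrees, less where a joint would pass 70% of its speed; a pose out of reach is approached as far as the arm can. A call with a gripper value outside its range is refused whole. The fingers move at their own pace and stop on an object; the grip force is fixed at half the most. Time passes only in rows, so rows that repeat a pose let the fingers close. It gives the time, the measured TCP pose, the force and the opening at its end, in the units of the state.
- bot.read_state(): the state, without advancing time (a new reading comes with each control period).
- viewer.capture(name): name is "side" or "top"; returns a dict with "frame" (480x640x3 uint8, red, green, blue), "fx", "fy", "cx", "cy" (pixels), "view" (4x4, takes a point from world to camera coordinates). Camera axes: x right, y down, z forward; pixel columns grow to the right and rows downward; lengths in m; the calibration is good to about 2 mm. A picture is of the moment at which its call begins. There is no depth.
- ticket.hand_in(): hands the job in, once; it reports no verdict.
The state is a dict: "time_s": time; "joint_positions": joint angles; "qvel": joint speeds; "tau": joint torques, N m; "position": TCP position; "tcp_rot": TCP orientation; "force": force on the tool from outside, world axes, zero at the start; "moment": the same for the moment, N m; "opening": opening from 0.0 (shut) to 1.0 (fully open).
Only numpy, scipy, OpenCV 4.12 (cv2) and the standard library are available. Lean on these libraries where they do the work, as an engineer would, in place of code of your own. Each camera call takes 0.05 s, during which the arm holds its last target. There are 200 camera calls.

## Working session

There is one attempt and no reset: what is moved stays moved. The work goes in short steps, Python scripts to look and compute and a tool call to move; the robot and the scene stay as the last step left them, time stands still between calls to the robot, and variables do not carry over. Pictures are saved under pics/ and viewed, about 8 in all and at most 12, crops included, and the job is handed in when it is done.

Besides the shell and the picture viewer there is one more tool, called after "Request:" as name([rows], argument=value, ...), one row to a line, values as JSON. arm_command: Moves the arm, as the interface text tells. Its arguments: {"type":"object","properties":{"targets":{"type":"array"}},"required":["targets"]}

```bash
mkdir -p pics; cat > h.py <<'E'
import numpy as np, cv2
from rig import bot, viewer, ticket
def cap(n,f):
    d=viewer.capture(n); cv2.imwrite(f'pics/{f}.png',d['frame'][...,::-1]); return d
def at_z(d,u,v,z):
    V=np.array(d['view']);R=V[:3,:3];c=-R.T@V[:3,3]
    r=R.T@np.array([(u-d['cx'])/d['fx'],(v-d['cy'])/d['fy'],1]); return c+r*(z-c[2])/r[2]
def proj(d,p):
    V=np.array(d['view']);q=V[:3,:3]@np.array(p)+V[:3,3]
    return np.array([d['fx']*q[0]/q[2]+d['cx'],d['fy']*q[1]/q[2]+d['cy']])
E
python3 - <<'E'
from h import *
for n in('top','side'):
    d=cap(n,n+'1'); V=np.array(d['view']); print(n,-V[:3,:3].T@V[:3,3],V[2,:3],d['fx'])
s=bot.read_state();print(s['time_s'],s['position'],np.round(s['tcp_rot'],3))
E
```

```text
top [0.35107382 0.01914753 1.36948867] [ 0.19962434 -0.01109881 -0.97980964] 561.8261904716358
side [0.12182031 0.52701398 0.81608576] [ 0.45875928 -0.55067198 -0.69735234] 434.13939494046423
0.1 [0.20918309 0.58839825 0.29134919] [[ 0.335  0.942 -0.001]
 [ 0.942 -0.335 -0.002]
 [-0.002 -0.    -1.   ]]
```

View pics/top1.png

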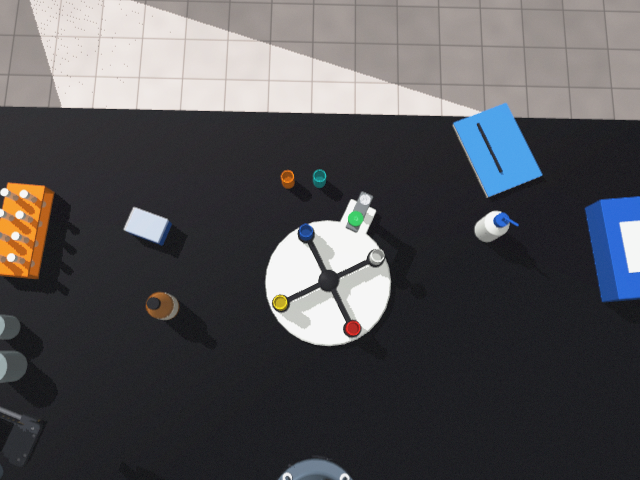

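View pics/side1.png

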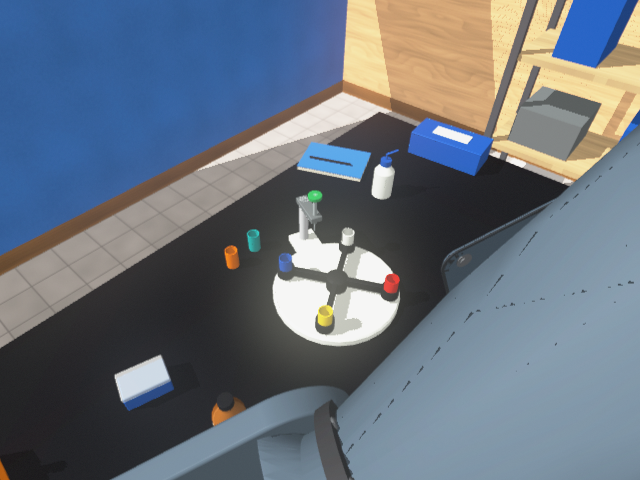

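Top view: hub (328,281), red (352,328), white (376,257), blue (306,233), yellow (280,303), green pad (356,218). The side view shows the same layout: pad (315,196), hub (336,282), red (391,280).

```bash
cat > loc.py <<'E'
from h import *
def blob(d,lo,hi,box):
    h=cv2.cvtColor(d['frame'],cv2.COLOR_RGB2HSV); m=cv2.inRange(h,lo,hi); k=np.zeros_like(m); x0,y0,x1,y1=box;k[y0:y1,x0:x1]=255
    v,u=np.nonzero(m&k); return u.mean(),v.mean(),(u.min(),u.max(),v.min(),v.max()),len(u)
E
python3 - <<'E'
from loc import *
d=viewer.capture('top');s=viewer.capture('side')
P={}
for n,u,v,z in [('hub',328.5,280.5,.062),('red',353,327.5,.085),('white',376,256.5,.085),('blue',306,232,.085),('yellow',280,302,.085)]:
    P[n]=at_z(d,u,v,z); print(n,P[n].round(4))
g=blob(d,(50,120,80),(75,255,255),(330,190,390,240));print(g)
gs=blob(s,(50,120,80),(75,255,255),(290,180,340,210));print(gs)
for q in (.2,.206,.21):
  p=at_z(d,g[0],g[1],q);p2=at_z(s,gs[0],gs[1],q);print(q,p.round(4),p2.round(4))
h=P['hub'][:2]
for n in P:
  r=P[n][:2]-h; print(n,np.hypot(*r),np.degrees(np.arctan2(r[1],r[0])))
r=p[:2]-h;print('pad',np.hypot(*r),np.degrees(np.arctan2(r[1],r[0])))
# plate ellipse
f=d['frame'].astype(int);m=((f.min(2)>150)).astype(np.uint8);m[:, :255]=0;m[:,400:]=0;m[:215]=0;m[355:]=0
c=max(cv2.findContours(m,0,1)[0],key=cv2.contourArea);hu=cv2.convexHull(c)[:,0]
pts=np.array([at_z(d,*q,.02)[:2] for q in hu])
pts=pts[np.abs(np.linalg.norm(pts-h,axis=1)-.152)<.008]
A=np.c_[2*pts,np.ones(len(pts))];x=np.linalg.lstsq(A,(pts**2).sum(1),rcond=None)[0];print('plate',x[:2],np.sqrt(x[2]+x[:2]@x[:2]),len(pts))
print('hub side',at_z(s,336,274,.062),[ (n,proj(s,P[n]).round()) for n in P])
print(s['frame'].shape,proj(d,bot.read_state()['position']))
E
```

```text
hub [ 0.5098 -0.0212  0.062 ]
red [ 0.4014 -0.0772  0.085 ]
white [ 0.5649 -0.1299  0.085 ]
blue [0.6197 0.0336 0.085 ]
yellow [0.4559 0.0893 0.085 ]
(np.float64(354.97777777777776), np.float64(218.2277777777778), (np.int64(348), np.int64(362), np.int64(211), np.int64(226)), 180)
(np.float64(314.3692307692308), np.float64(195.6076923076923), (np.int64(308), np.int64(321), np.int64(190), np.int64(201)), 130)
0.2 [ 0.6278 -0.0719  0.2   ] [ 0.629  -0.0781  0.2   ]
0.206 [ 0.6264 -0.0714  0.206 ] [ 0.6241 -0.0722  0.206 ]
0.21 [ 0.6255 -0.0711  0.21  ] [ 0.6208 -0.0682  0.21  ]
hub 0.0 0.0
red 0.12204274493261487 -152.67037942889164
white 0.12190830491645128 -63.138403369633075
blue 0.12282331199098118 26.454197656432246
yellow 0.12294446373800337 116.0132081861186
pad 0.12599243531420576 -23.344766705421932
plate [ 0.51251154 -0.02028557] 0.15072470994365703 42
hub side [ 0.5133562  -0.02388451  0.062     ] [('hub', array([336., 275.])), ('red', array([391., 279.])), ('white', array([347., 233.])), ('blue', array([285., 259.])), ('yellow', array([324., 311.]))]
(480, 640, 3) [ -4.71360767 423.84416968]
```

```bash
cat > plan.py <<'E'
from h import *
from scipy.spatial.transform import Rotation as R
C=np.array([.511,-.021])
def tool(yaw): return R.from_euler('z',yaw,degrees=True)*R.from_matrix(np.diag([1,-1,-1.]))
def at(a,r,t,z,c=C):   # pose beside the arm at azimuth a: r along it, t across it (ccw +)
    e=np.array([np.cos(np.radians(a)),np.sin(np.radians(a))]); p=c+r*e+t*np.array([-e[1],e[0]]); return [*p,z],a-180
def rows(p0,R0,targets):
    for p,y in targets:
        print('off',(R0.inv().apply(np.array(p)-p0)*100).round(2),'rot',(R0.inv()*tool(y)).as_rotvec(degrees=True).round(1),'| world',np.round(p,3),y)
def now():
    s=bot.read_state(); return np.array(s['position']),R.from_matrix(s['tcp_rot'])
E
python3 -c "
from plan import *
rows(*now(),[at(116.7,.068,-.034,.29)])"
```

```text
off [-40.16  46.29   0.21] rot [1.000e-01 1.000e-01 1.337e+02] | world [0.511 0.055 0.29 ] -63.3
```

Request:
arm_command([
  {"rot": [0, 0, 133.7], "offset": [-40.2, 46.3, 0], "gripper": 1},
  {"rot": [0, 0, 133.7], "offset": [-40.2, 46.3, 0], "gripper": 1},
  {"rot": [0, 0, 133.7], "offset": [-40.2, 46.3, 0], "gripper": 1},
  {"rot": [0, 0, 133.7], "offset": [-40.2, 46.3, 0], "gripper": 1},
  {"rot": [0, 0, 133.7], "offset": [-40.2, 46.3, 0], "gripper": 1},
  {"rot": [0, 0, 133.7], "offset": [-40.2, 46.3, 0], "gripper": 1},
  {"rot": [0, 0, 133.7], "offset": [-40.2, 46.3, 0], "gripper": 1},
  {"rot": [0, 0, 133.7], "offset": [-40.2, 46.3, 0], "gripper": 1},
])

```text
time_s: 1.0
position: [0.4067, 0.2387, 0.2924]
tcp_rot: [[1.0, 0.023, 0.0], [0.023, -1.0, 0.0], [0.0, -0.0, -1.0]]
force: [0.3, 0.4, 0.4]
opening: 0.356
```

```bash
python3 -c "
from plan import *
print(now()[0],now()[1].as_matrix().round(3))
rows(*now(),[at(116.7,.068,-.034,.29)])"
```

```text
[0.40674539 0.23872144 0.29238327] [[ 1.     0.023  0.   ]
 [ 0.023 -1.     0.   ]
 [ 0.    -0.    -1.   ]]
off [ 9.98 18.6   0.24] rot [-0.  -0.  64.6] | world [0.511 0.055 0.29 ] -63.3
```

Request:
arm_command([
  {"rot": [0, 0, 64.6], "offset": [10, 18.6, 0], "gripper": 1},
  {"rot": [0, 0, 64.6], "offset": [10, 18.6, 0], "gripper": 1},
  {"rot": [0, 0, 64.6], "offset": [10, 18.6, 0], "gripper": 1},
  {"rot": [0, 0, 64.6], "offset": [10, 18.6, 0], "gripper": 1},
  {"rot": [0, 0, 64.6], "offset": [10, 18.6, 0], "gripper": 1},
  {"rot": [0, 0, 64.6], "offset": [10, 18.6, 0], "gripper": 1},
  {"rot": [0, 0, 64.6], "offset": [10, 18.6, 0], "gripper": 1},
  {"rot": [0, 0, 64.6], "offset": [10, 18.6, 0], "gripper": 1},
])

```text
time_s: 1.8
position: [0.5115, 0.0571, 0.292]
tcp_rot: [[0.45, -0.893, -0.0], [-0.893, -0.45, 0.0], [-0.0, 0.0, -1.0]]
force: [0.4, 0.0, -0.0]
opening: 0.008
```

Request:
arm_command([
  {"rot": [0, 0, 0], "offset": [0, 0, 0], "gripper": 1},
  {"rot": [0, 0, 0], "offset": [0, 0, 0], "gripper": 1},
])

```text
time_s: 2.0
position: [0.5114, 0.0575, 0.2922]
tcp_rot: [[0.457, -0.89, -0.0], [-0.89, -0.457, 0.0], [-0.0, 0.0, -1.0]]
force: [-0.1, -0.2, -0.0]
opening: 0.006
```

```bash
python3 -c "
from plan import *
print(now()[0],now()[1].as_matrix().round(3))
rows(*now(),[at(116.7,.068,-.034,.29),at(116.7,.068,-.034,.112)])
s=cap('side','side2');t=cap('top','top2')
a=np.vstack([t['frame'][150:400,180:460],]);b=s['frame'][120:370,160:500]
cv2.imwrite('pics/c2.png',cv2.resize(np.hstack([a,b]),None,fx=1.29,fy=1.29)[...,::-1])"
```

```text
[0.51138171 0.05752439 0.2921682 ] [[ 0.457 -0.89  -0.   ]
 [-0.89  -0.457  0.   ]
 [-0.     0.    -1.   ]]
off [0.2  0.16 0.22] rot [0.  0.  0.5] | world [0.511 0.055 0.29 ] -63.3
off [ 0.2   0.16 18.02] rot [0.  0.  0.5] | world [0.511 0.055 0.112] -63.3
```

View pics/c2.png

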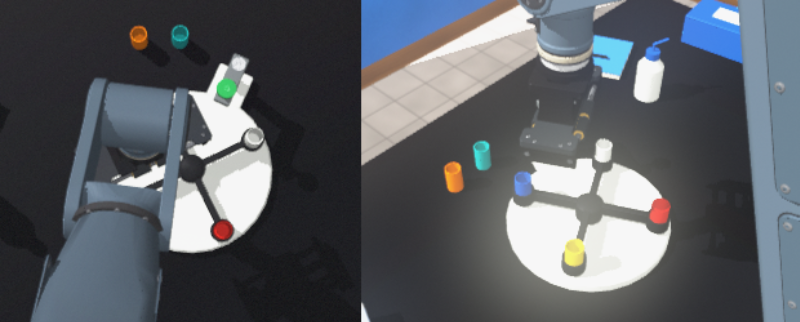

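The gripper is above the sector between the blue (522,183) and yellow (575,253) arms, with the carousel unchanged. Descending.

Request:
arm_command([
  {"rot": [0, 0, 0.5], "offset": [0.2, 0.2, 4], "gripper": 1},
  {"rot": [0, 0, 0.5], "offset": [0.2, 0.2, 8], "gripper": 1},
  {"rot": [0, 0, 0.5], "offset": [0.2, 0.2, 12], "gripper": 1},
  {"rot": [0, 0, 0.5], "offset": [0.2, 0.2, 15], "gripper": 1},
  {"rot": [0, 0, 0.5], "offset": [0.2, 0.2, 17], "gripper": 1},
  {"rot": [0, 0, 0.5], "offset": [0.2, 0.2, 18], "gripper": 1},
  {"rot": [0, 0, 0.5], "offset": [0.2, 0.2, 18], "gripper": 1},
  {"rot": [0, 0, 0.5], "offset": [0.2, 0.2, 18], "gripper": 1},
])

```text
time_s: 2.9
position: [0.5112, 0.0548, 0.1129]
tcp_rot: [[0.448, -0.894, 0.001], [-0.894, -0.448, -0.0], [0.001, -0.001, -1.0]]
force: [0.2, -0.6, 0.7]
opening: 0.004
```

```bash
python3 -c "
from plan import *
print(now()[0],now()[1].as_matrix().round(3))
rows(*now(),[at(116.7,.068,t,.112) for t in(-.025,-.016)]+[at(116.7+k*5,.068,-.0155,.112) for k in range(1,7)])
s=cap('side','side3')
cv2.imwrite('pics/c3.png',cv2.resize(s['frame'][160:360,240:440],None,fx=3,fy=3)[...,::-1])"
```

```text
[0.51116827 0.05481361 0.11285652] [[ 0.448 -0.894  0.001]
 [-0.894 -0.448 -0.   ]
 [ 0.001 -0.001 -1.   ]]
off [-0.03  0.92  0.08] rot [-0.1 -0.  -0.1] | world [0.503 0.051 0.112] -63.3
off [-0.03  1.82  0.08] rot [-0.1 -0.  -0.1] | world [0.495 0.047 0.112] -63.3
off [-0.14  2.47  0.08] rot [-0.1 -0.  -5.1] | world [0.488 0.045 0.112] -58.3
off [-0.19  3.08  0.08] rot [ -0.1  -0.  -10.1] | world [0.483 0.043 0.112] -53.3
off [-0.2   3.68  0.08] rot [ -0.1  -0.  -15.1] | world [0.477 0.04  0.112] -48.30000000000001
off [-0.15  4.29  0.08] rot [ -0.1  -0.1 -20.1] | world [0.472 0.037 0.112] -43.30000000000001
off [-0.04  4.89  0.08] rot [ -0.1  -0.1 -25.1] | world [0.467 0.033 0.112] -38.30000000000001
off [0.11 5.48 0.08] rot [ -0.   -0.1 -30.1] | world [0.463 0.029 0.112] -33.30000000000001
```

View pics/c3.png

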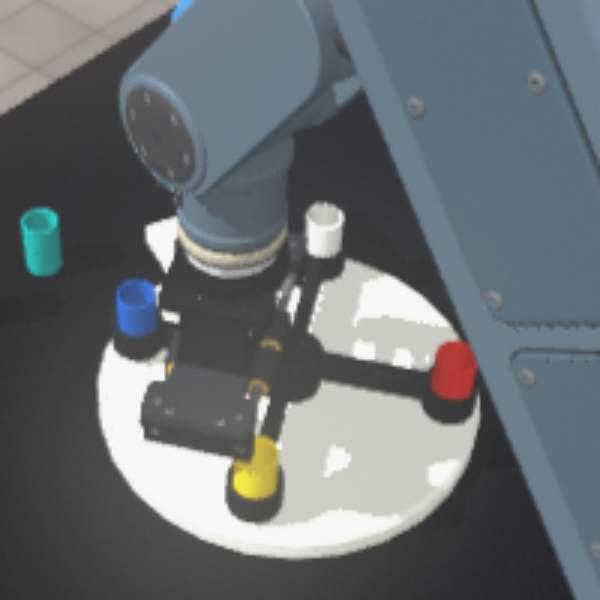

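The finger is down between the blue and yellow arms, and all four tubes are seated. Pushing the yellow arm counter-clockwise.

Request:
arm_command([
  {"rot": [0, 0, 0], "offset": [0, 0.9, 0], "gripper": 1},
  {"rot": [0, 0, 0], "offset": [0, 1.6, 0], "gripper": 1},
  {"rot": [0, 0, -5], "offset": [-0.1, 2.4, 0], "gripper": 1},
  {"rot": [0, 0, -10], "offset": [-0.2, 3.1, 0], "gripper": 1},
  {"rot": [0, 0, -15], "offset": [-0.2, 3.7, 0], "gripper": 1},
  {"rot": [0, 0, -20], "offset": [-0.1, 4.3, 0], "gripper": 1},
  {"rot": [0, 0, -25], "offset": [0, 4.9, 0], "gripper": 1},
  {"rot": [0, 0, -30], "offset": [0.1, 5.5, 0], "gripper": 1},
])

```text
time_s: 3.75
position: [0.4623, 0.0291, 0.1132]
tcp_rot: [[0.836, -0.548, 0.004], [-0.548, -0.836, -0.0], [0.003, -0.002, -1.0]]
force: [2.2, 0.4, 0.3]
opening: 0.004
```

```bash
python3 -c "
from plan import *
print(now()[0],now()[1].as_matrix().round(3))
p,y=at(146.7,.068,-.0155,.112)
rows(np.array(p),tool(y),[at(146.7+k*5,.068,-.0155,.112) for k in range(1,9)])
s=cap('side','side4')
cv2.imwrite('pics/c4.png',cv2.resize(s['frame'][160:360,240:440],None,fx=3,fy=3)[...,::-1])"
```

```text
[0.46234832 0.02907015 0.11315488] [[ 0.836 -0.548  0.004]
 [-0.548 -0.836 -0.   ]
 [ 0.003 -0.002 -1.   ]]
off [-0.11  0.6   0.  ] rot [ 0.  0. -5.] | world [0.458 0.025 0.112] -28.30000000000001
off [-0.17  1.2   0.  ] rot [  0.   0. -10.] | world [0.455 0.02  0.112] -23.30000000000001
off [-0.17  1.81  0.  ] rot [  0.   0. -15.] | world [0.451 0.015 0.112] -18.30000000000001
off [-0.12  2.42  0.  ] rot [  0.   0. -20.] | world [0.448 0.01  0.112] -13.300000000000011
off [-0.02  3.02  0.  ] rot [  0.   0. -25.] | world [0.446 0.004 0.112] -8.300000000000011
off [0.14 3.61 0.  ] rot [  0.   0. -30.] | world [ 0.444 -0.002  0.112] -3.3000000000000114
off [0.34 4.18 0.  ] rot [  0.   0. -35.] | world [ 0.443 -0.008  0.112] 1.6999999999999886
off [0.59 4.73 0.  ] rot [  0.   0. -40.] | world [ 0.442 -0.014  0.112] 6.699999999999989
```

View pics/c4.png

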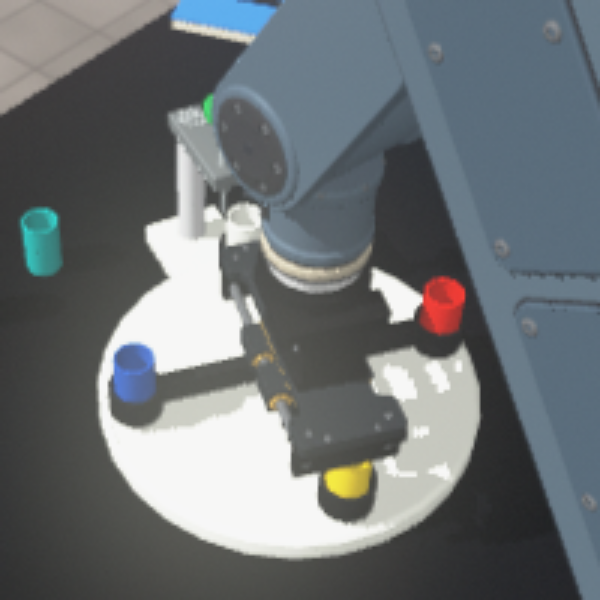

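Carousel is turning as planned (yellow at (348,490), red at (442,305)), 2 N force.

Request:
arm_command([
  {"rot": [0, 0, -5], "offset": [-0.1, 0.6, 0], "gripper": 1},
  {"rot": [0, 0, -10], "offset": [-0.2, 1.2, 0], "gripper": 1},
  {"rot": [0, 0, -15], "offset": [-0.2, 1.8, 0], "gripper": 1},
  {"rot": [0, 0, -20], "offset": [-0.1, 2.4, 0], "gripper": 1},
  {"rot": [0, 0, -25], "offset": [0, 3.0, 0], "gripper": 1},
  {"rot": [0, 0, -30], "offset": [0.1, 3.6, 0], "gripper": 1},
  {"rot": [0, 0, -35], "offset": [0.3, 4.2, 0], "gripper": 1},
  {"rot": [0, 0, -40], "offset": [0.6, 4.7, 0], "gripper": 1},
])

```text
time_s: 4.6
position: [0.4401, -0.0131, 0.1128]
tcp_rot: [[0.993, 0.116, -0.001], [0.116, -0.993, 0.001], [-0.0, -0.001, -1.0]]
force: [-0.2, 2.1, 2.0]
opening: 0.004
```

Request:
arm_command([
  {"rot": [0, 0, -5], "offset": [-0.1, 0.6, 0], "gripper": 1},
  {"rot": [0, 0, -10], "offset": [-0.2, 1.2, 0], "gripper": 1},
  {"rot": [0, 0, -15], "offset": [-0.2, 1.8, 0], "gripper": 1},
  {"rot": [0, 0, -20], "offset": [-0.1, 2.4, 0], "gripper": 1},
  {"rot": [0, 0, -25], "offset": [0, 3.0, 0], "gripper": 1},
  {"rot": [0, 0, -30], "offset": [0.1, 3.6, 0], "gripper": 1},
  {"rot": [0, 0, -35], "offset": [0.3, 4.2, 0], "gripper": 1},
  {"rot": [0, 0, -40], "offset": [0.6, 4.7, 0], "gripper": 1},
])

```text
time_s: 5.4
position: [0.4501, -0.0587, 0.1125]
tcp_rot: [[0.686, 0.727, -0.004], [0.727, -0.686, 0.002], [-0.002, -0.004, -1.0]]
force: [-3.1, 1.1, 0.2]
opening: 0.008
```

```bash
python3 -c "
from plan import *
p=now()[0];x=now()[1].as_matrix()[:2,0];print(p,np.degrees(np.arctan2(x[1],x[0])), bot.read_state()['force'])
print(at(226.7,.068,-.0155,.112))
s=cap('side','side5');t=cap('top','top5')
cv2.imwrite('pics/c5.png',cv2.resize(np.hstack([s['frame'][160:360,240:440],t['frame'][180:380,230:430]]),None,fx=2,fy=2)[...,::-1])"
```

```text
[ 0.45009017 -0.05873646  0.11250591] 46.65898082077741 [-3.05993499  1.12624405  0.20975082]
([np.float64(0.45308387425725166), np.float64(-0.05985836305031597), 0.112], 46.69999999999999)
```

View pics/c5.png

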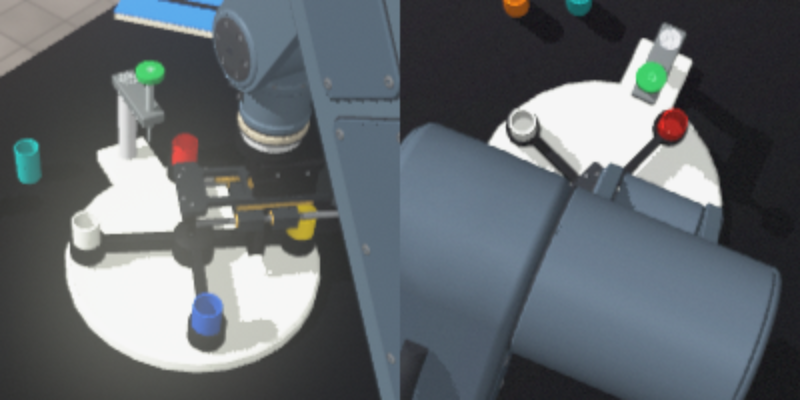

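Red is at top px ≈(366,242) and white at ≈(291,242), both short of the needle, as planned.

```bash
cat > ang.py <<'E'
from loc import *
def ang(d,c=(.511,-.021)):
    h=cv2.cvtColor(d['frame'],cv2.COLOR_RGB2HSV); m=cv2.inRange(h,(0,150,50),(6,255,255))|cv2.inRange(h,(174,150,50),(180,255,255));m[:, :260]=0;m[:,400:]=0;m[:200]=0;m[350:]=0
    v,u=np.nonzero(m); p=at_z(d,u.mean(),v.mean(),.076); r=p[:2]-np.array(c); return p,np.hypot(*r),np.degrees(np.arctan2(r[1],r[0])),len(u)
E
python3 -c "
from ang import *
from plan import *
d=viewer.capture('top');print(ang(d))
for q in((366,242),(291,242)):
  r=at_z(d,*q,.085)[:2]-C;print(np.hypot(*r),np.degrees(np.arctan2(r[1],r[0])))
p,y=at(226.7,.068,-.0155,.112)
rows(np.array(p),tool(y),[at(226.7+k,.068,-.0155,.112) for k in (4,8,12,15,17,18.5,19.6)])
"
```

```text
(array([ 0.6012816 , -0.10751255,  0.076     ]), np.float64(0.12504074426776748), np.float64(-43.77870400807209), 191)
0.12260333070446645 -44.35764844584578
0.1225493720428119 46.52908821584461
off [-0.09  0.48  0.  ] rot [ 0.  0. -4.] | world [ 0.456 -0.064  0.112] 50.69999999999999
off [-0.15  0.96  0.  ] rot [ 0.  0. -8.] | world [ 0.459 -0.068  0.112] 54.69999999999999
off [-0.17  1.45  0.  ] rot [  0.   0. -12.] | world [ 0.462 -0.071  0.112] 58.69999999999999
off [-0.17  1.81  0.  ] rot [  0.   0. -15.] | world [ 0.465 -0.074  0.112] 61.69999999999999
off [-0.16  2.06  0.  ] rot [  0.   0. -17.] | world [ 0.467 -0.075  0.112] 63.69999999999999
off [-0.14  2.24  0.  ] rot [  0.    0.  -18.5] | world [ 0.468 -0.076  0.112] 65.19999999999999
off [-0.13  2.37  0.  ] rot [  0.    0.  -19.6] | world [ 0.469 -0.077  0.112] 66.29999999999998
```

Request:
arm_command([
  {"rot": [0, 0, -4], "offset": [-0.1, 0.5, 0], "gripper": 1},
  {"rot": [0, 0, -8], "offset": [-0.1, 1.0, 0], "gripper": 1},
  {"rot": [0, 0, -12], "offset": [-0.2, 1.4, 0], "gripper": 1},
  {"rot": [0, 0, -15], "offset": [-0.2, 1.8, 0], "gripper": 1},
  {"rot": [0, 0, -17], "offset": [-0.2, 2.1, 0], "gripper": 1},
  {"rot": [0, 0, -18.5], "offset": [-0.1, 2.2, 0], "gripper": 1},
  {"rot": [0, 0, -19], "offset": [-0.1, 2.3, 0], "gripper": 1},
  {"rot": [0, 0, -19], "offset": [-0.1, 2.3, 0], "gripper": 1},
])

```text
time_s: 6.35
position: [0.4678, -0.0755, 0.1122]
tcp_rot: [[0.415, 0.91, -0.001], [0.91, -0.415, 0.0], [-0.0, -0.001, -1.0]]
force: [-1.2, 0.7, 0.2]
opening: 0.002
```

```bash
python3 -c "
from ang import *
from plan import *
d=cap('top','top6');print(now()[0],bot.read_state()['force'],ang(d))
cv2.imwrite('pics/c6.png',cv2.resize(d['frame'][180:330,270:420],None,fx=4,fy=4)[...,::-1])
for q in ((.6258,-.0713,.21),(.6258,-.0713,.085)): print((proj(d,q)-[270,180])*4)
"
```

```text
[ 0.46784456 -0.07547408  0.11225205] [-3.21313636  0.39604081  0.1538439 ] (array([ 0.61759628, -0.07129685,  0.076     ]), np.float64(0.11786661683964827), np.float64(-25.260017856195184), 110)
[340.31538205 152.30209762]
[323.49214825 201.28494665]
```

View pics/c6.png

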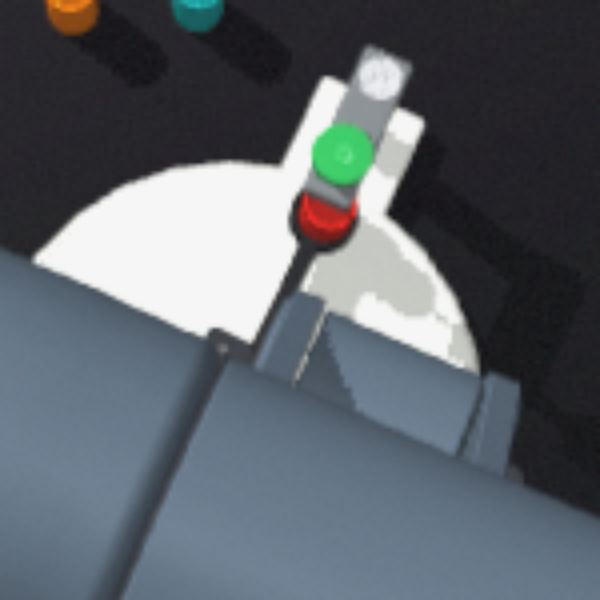

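Red (327,215 in the crop) is in front of and under the pad (343,154), a degree or so short. Checking the angle with the cup and the needle.

```bash
python3 -c "
from ang import *
from plan import *
d=viewer.capture('top')
for a in (-26,-25,-24,-23):
  e=np.array([np.cos(np.radians(a)),np.sin(np.radians(a))]);print(a,[((proj(d,[*(C+.125*e),z])-[270,180])*4).round(1) for z in(.056,.085)],'post',((proj(d,[*(C+.188*e),.148])-[270,180])*4).round(1))
g=blob(d,(50,120,80),(75,255,255),(330,190,390,240));print(g[:2],(np.array(g[:2])-[270,180])*4)
s=cap('side','side6');g=blob(s,(50,120,80),(75,255,255),(290,180,340,210));print(g)
cv2.imwrite('pics/c7.png',cv2.resize(s['frame'][180:280,270:370],None,fx=6,fy=6,interpolation=cv2.INTER_CUBIC)[...,::-1])
"
```

```text
-26 [array([327.5, 215.5]), array([331.2, 205.5])] post [389.   84.9]
-25 [array([324.2, 213.9]), array([327.8, 203.9])] post [383.7  82.3]
-24 [array([320.9, 212.4]), array([324.4, 202.3])] post [378.4  79.9]
-23 [array([317.6, 210.9]), array([321. , 200.8])] post [373.1  77.5]
(np.float64(354.97777777777776), np.float64(218.2277777777778)) [339.91111111 152.91111111]
(np.float64(314.43703703703704), np.float64(195.72592592592594), (np.int64(308), np.int64(321), np.int64(190), np.int64(201)), 135)
```

View pics/c7.png

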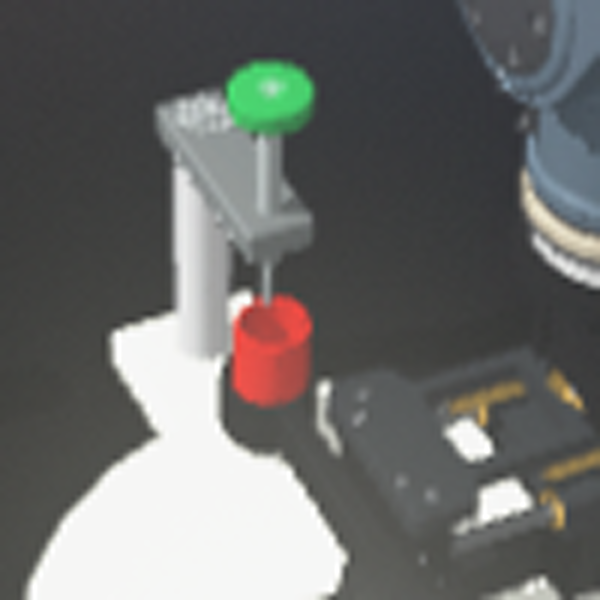

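Side view: needle at x≈267 and tube centre at x≈273, so about 2 mm (1°) short. Nudging by that, then backing off.

Request:
arm_command([
  {"rot": [0, 0, -1], "offset": [0, 0.08, 0], "gripper": 1},
  {"rot": [0, 0, -1], "offset": [0, 0.15, 0], "gripper": 1},
  {"rot": [0, 0, -1], "offset": [0, 0.15, 0], "gripper": 1},
  {"rot": [0, 0, -1], "offset": [0, 0.15, 0], "gripper": 1},
  {"rot": [0, 0, -1], "offset": [0, -0.5, 0], "gripper": 1},
  {"rot": [0, 0, -1], "offset": [0, -1.0, 0], "gripper": 1},
  {"rot": [0, 0, -1], "offset": [0, -1.0, -2], "gripper": 1},
  {"rot": [0, 0, -1], "offset": [0, -1.0, -5], "gripper": 1},
])

```text
time_s: 7.3
position: [0.4584, -0.0712, 0.1617]
tcp_rot: [[0.398, 0.917, -0.003], [0.917, -0.398, 0.001], [0.0, -0.003, -1.0]]
force: [1.1, -0.8, -0.2]
opening: 0.004
```

Request:
arm_command([
  {"rot": [0, 0, 0], "offset": [0, 0, -5], "gripper": 1},
  {"rot": [0, 0, 0], "offset": [0, 0, -10], "gripper": 1},
  {"rot": [0, 0, 0], "offset": [0, 0, -15], "gripper": 1},
  {"rot": [0, 0, 0], "offset": [0, 0, -15], "gripper": 1},
  {"rot": [0, 0, 0], "offset": [0, 0, -15], "gripper": 1},
])

```text
time_s: 7.8
position: [0.4596, -0.0716, 0.3136]
tcp_rot: [[0.398, 0.918, 0.005], [0.918, -0.398, -0.002], [0.0, 0.005, -1.0]]
force: [-0.5, -0.1, -0.6]
opening: 0.006
```

```bash
python3 -c "
from ang import *
from plan import *
s=cap('side','side8');t=cap('top','top8');print(now()[0],ang(t))
rows(*now(),[([.6258,-.0713,z],66.3) for z in(.31,.285)])
cv2.imwrite('pics/c8.png',cv2.resize(np.hstack([s['frame'][180:280,270:370],t['frame'][190:290,290:390]]),None,fx=4,fy=4,interpolation=cv2.INTER_CUBIC)[...,::-1])
"
```

```text
[ 0.45832388 -0.07115783  0.31120495] (array([ 0.62130272, -0.0658139 ,  0.076     ]), np.float64(0.11905870432218546), np.float64(-22.110976027714283), 84)
off [ 6.65 15.37  0.09] rot [-0.1 -0.   0.3] | world [ 0.626 -0.071  0.31 ] 66.3
off [ 6.65 15.38  2.59] rot [-0.1 -0.   0.3] | world [ 0.626 -0.071  0.285] 66.3
```

View pics/c8.png

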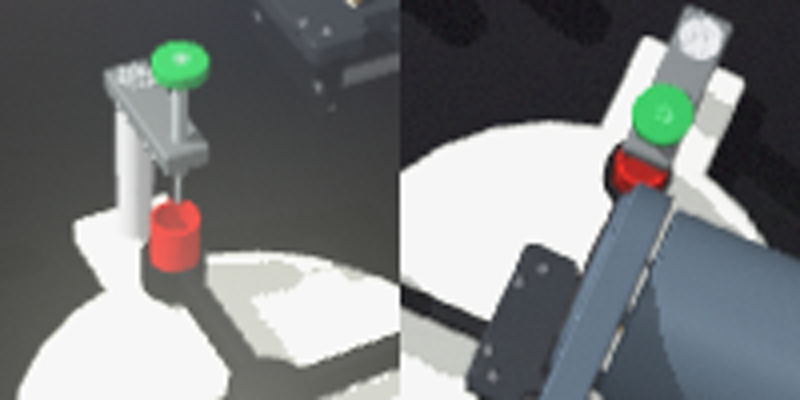

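The tube now sits at x≈175 against the needle at 178 (4x crop), so it is within a few mm. Quantifying.

```bash
python3 -c "
from ang import *
from plan import *
d=viewer.capture('side')
for f in('side6','side8'):
  im=cv2.imread(f'pics/{f}.png');h=cv2.cvtColor(im,cv2.COLOR_BGR2HSV);m=cv2.inRange(h,(0,150,50),(6,255,255))|cv2.inRange(h,(174,150,50),(180,255,255));m[:200]=0;m[260:]=0;m[:,:290]=0;m[:,340:]=0
  v,u=np.nonzero(m);print(f,u.mean(),v.mean(),u.min(),u.max(),v.min(),v.max())
for a in range(-27,-19):
  e=np.array([np.cos(np.radians(a)),np.sin(np.radians(a))]);print(a,proj(d,[*(C+.125*e),.07]).round(2))
print('needle px at z .092,.2 for pad est',proj(d,[.6258,-.0713,.092]),proj(d,[.6258,-.0713,.205]))
"
```

```text
side6 314.39877300613495 237.74846625766872 309 321 229 246
side8 312.64102564102564 238.13675213675214 308 319 230 246
-27 [315.5  238.09]
-26 [314.69 238.32]
-25 [313.89 238.55]
-24 [313.09 238.8 ]
-23 [312.3  239.05]
-22 [311.52 239.31]
-21 [310.74 239.59]
-20 [309.97 239.87]
needle px at z .092,.2 for pad est [312.88494582 232.31057906] [313.54330713 195.82190612]
```

The tube is about 2° (4 mm) past the needle. That is within the opening, but I'll correct it: the finger goes down in the same sector, and I nudge the blue arm clockwise.

```bash
python3 -c "
from plan import *
rows(*now(),[at(157.7,.068,.03,.311)])"
```

```text
off [ 3.57 -3.89 -0.01] rot [-0.2  0.1 88.9] | world [ 0.437 -0.023  0.311] -22.30000000000001
```

Request:
arm_command([
  {"rot": [0, 0, 88.9], "offset": [3.6, -3.9, 0], "gripper": 1},
  {"rot": [0, 0, 88.9], "offset": [3.6, -3.9, 0], "gripper": 1},
  {"rot": [0, 0, 88.9], "offset": [3.6, -3.9, 0], "gripper": 1},
  {"rot": [0, 0, 88.9], "offset": [3.6, -3.9, 0], "gripper": 1},
  {"rot": [0, 0, 88.9], "offset": [3.6, -3.9, 0], "gripper": 1},
  {"rot": [0, 0, 88.9], "offset": [3.6, -3.9, 0], "gripper": 1},
  {"rot": [0, 0, 88.9], "offset": [3.6, -3.9, 0], "gripper": 1},
  {"rot": [0, 0, 88.9], "offset": [3.6, -3.9, 0], "gripper": 1},
])

```text
time_s: 8.75
position: [0.437, -0.0228, 0.3103]
tcp_rot: [[0.999, -0.037, -0.004], [-0.037, -0.999, 0.001], [-0.004, -0.001, -1.0]]
force: [0.5, -0.3, -0.0]
opening: 0.003
```

Request:
arm_command([
  {"rot": [0, 0, 8], "offset": [0, 0, 0], "gripper": 1},
  {"rot": [0, 0, 16], "offset": [0, 0, 0], "gripper": 1},
  {"rot": [0, 0, 20], "offset": [0, 0, 0], "gripper": 1},
  {"rot": [0, 0, 20], "offset": [0, 0, 0], "gripper": 1},
  {"rot": [0, 0, 20], "offset": [0, 0, 0], "gripper": 1},
])

```text
time_s: 9.25
position: [0.4372, -0.0229, 0.311]
tcp_rot: [[0.929, -0.369, -0.003], [-0.369, -0.929, 0.001], [-0.003, 0.0, -1.0]]
force: [0.1, 0.3, 0.1]
opening: 0.006
```

```bash
python3 -c "
from plan import *
from ang import ang
print(now());t=viewer.capture('top');print(ang(t))
rows(*now(),[at(157.7,.068,.03,.311),at(157.7,.068,.03,.112)])"
```

```text
(array([ 0.43724428, -0.02294197,  0.31103366]), Rotation.from_matrix(array([[ 9.29335084e-01, -3.69226983e-01, -2.78144956e-03],
                            [-3.69225946e-01, -9.29339226e-01,  8.96440624e-04],
                            [-2.91590025e-03,  1.93889624e-04, -9.99995730e-01]])))
(array([ 0.61911186, -0.06660927,  0.076     ]), np.float64(0.11733873620036435), np.float64(-22.873475817588627), 106)
off [-0.06  0.02  0.03] rot [0.  0.1 0.6] | world [ 0.437 -0.023  0.311] -22.30000000000001
off [-0.02  0.02 19.93] rot [0.  0.1 0.6] | world [ 0.437 -0.023  0.112] -22.30000000000001
```

Request:
arm_command([
  {"rot": [0, 0, 0.6], "offset": [0, 0, 5], "gripper": 1},
  {"rot": [0, 0, 0.6], "offset": [0, 0, 10], "gripper": 1},
  {"rot": [0, 0, 0.6], "offset": [0, 0, 14], "gripper": 1},
  {"rot": [0, 0, 0.6], "offset": [0, 0, 17], "gripper": 1},
  {"rot": [0, 0, 0.6], "offset": [0, 0, 19], "gripper": 1},
  {"rot": [0, 0, 0.6], "offset": [0, 0, 19.9], "gripper": 1},
  {"rot": [0, 0, 0.6], "offset": [0, 0, 19.9], "gripper": 1},
  {"rot": [0, 0, 0.6], "offset": [0, -0.7, 19.9], "gripper": 1},
])

```text
time_s: 10.1
position: [0.4407, -0.0169, 0.1137]
tcp_rot: [[0.925, -0.381, 0.001], [-0.381, -0.925, -0.0], [0.001, -0.0, -1.0]]
force: [1.1, -0.3, 0.4]
opening: 0.004
```

Request:
arm_command([
  {"rot": [0, 0, 0], "offset": [0, -0.4, 0], "gripper": 1},
  {"rot": [0, 0, 0], "offset": [0, -0.65, 0], "gripper": 1},
  {"rot": [0, 0, 0], "offset": [0, -0.8, 0], "gripper": 1},
  {"rot": [0, 0, 0], "offset": [0, -0.85, 0], "gripper": 1},
  {"rot": [0, 0, 0], "offset": [0, -0.85, 0], "gripper": 1},
])

```text
time_s: 10.6
position: [0.4439, -0.0087, 0.1136]
tcp_rot: [[0.925, -0.38, 0.001], [-0.38, -0.925, -0.0], [0.001, -0.0, -1.0]]
force: [0.3, -1.5, 0.5]
opening: 0.007
```

```bash
cat > chk.py <<'E'
from plan import *
from ang import ang
p=now()[0];t=viewer.capture('top');s=cap('side','side9')
e=np.radians(156.3);e=np.array([np.cos(e),np.sin(e)]);r=p[:2]-C;print(p,'r,t',r@e,r@[-e[1],e[0]],bot.read_state()['force'],ang(t))
h=cv2.cvtColor(s['frame'],cv2.COLOR_RGB2HSV);m=cv2.inRange(h,(0,150,50),(6,255,255))|cv2.inRange(h,(174,150,50),(180,255,255));m[:200]=0;m[260:]=0;m[:,:290]=0;m[:,340:]=0
v,u=np.nonzero(m);print('red side',u.mean(),v.mean(),u.min(),u.max())
cv2.imwrite('pics/c9.png',cv2.resize(s['frame'][180:280,270:370],None,fx=6,fy=6,interpolation=cv2.INTER_CUBIC)[...,::-1])
E
python3 chk.py
```

```text
[ 0.44385199 -0.00868258  0.11360049] r,t 0.06643587950347049 0.015711394983969597 [-0.47119163  0.29530134 -0.16401335] (array([ 0.61658991, -0.07481835,  0.076     ]), np.float64(0.11851431701445432), np.float64(-27.00758104326877), 119)
red side 315.5670731707317 237.359756097561 310 322
```

```bash
python3 -c "
import cv2,numpy as np
for f in('side6','side8','side9'):
  im=cv2.imread(f'pics/{f}.png').astype(int)
  red=im[...,2]-np.maximum(im[...,0],im[...,1])
  for v in (235,240,243):
    r=np.clip(red[v,290:340],0,None);x=np.arange(290,340);h=r[r>0].max()
    on=np.nonzero(r>h*.4)[0]+290
    print(f,v,on.min(),on.max(),(on.min()+on.max())/2)
  for v in (222,225,227): print('  needle row',v,im[v,308:322].sum(1)//3)
"

```

```text
side6 235 309 321 315.0
side6 240 309 320 314.5
side6 243 309 320 314.5
  needle row 222 [111  69  94 131 106 104 107 103 101  75  70  66  64  66]
  needle row 225 [107  68  68  68  68  93 161  86  67  67  67  66  68  68]
  needle row 227 [ 94  67  69  68  71  98 151  85  68  68  67  67  67  67]
side8 235 308 319 313.5
side8 240 307 319 313.0
side8 243 307 319 313.0
  needle row 222 [121  78 104 141 115 113 116 112 110  84  80  75  76  74]
  needle row 225 [117  77  76  77  77 101 173  95  77  77  77  78  76  76]
  needle row 227 [103  77  78  78  80 107 162  96  77  78  79  78  78  78]
side9 235 310 322 316.0
side9 240 310 322 316.0
side9 243 310 321 315.5
  needle row 222 [114  70  96 133 107 105 109 103 102  78  71  66  67  66]
  needle row 225 [108  69  69  68  69  93 163  89  67  68  68  68  68  68]
  needle row 227 [ 95  69  70  71  72  99 153  87  70  69  69  69  69  68]
```

View pics/c9.png

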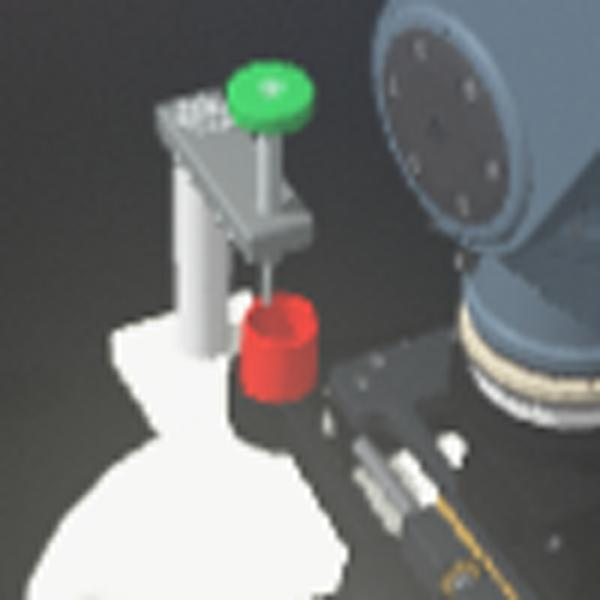

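By edges, the needle is at x=314.0 and the tube at 315.8 (314.7 and 313.1 before), so the nudge overshot: about 2.4° counter-clockwise is needed. I'll repeat the yellow-arm contact, stopping between the two earlier finger positions.

```bash
python3 -c "
from plan import *
rows(*now(),[([.4467,-.0431,.113],-22.3),([.4467,-.0431,.113],65.5),([.4567,-.0703,.113],65.5)])"
```

```text
off [1.59 3.07 0.03] rot [-0.  -0.  -0.1] | world [ 0.447 -0.043  0.113] -22.3
off [1.59 3.07 0.03] rot [  0.   -0.  -87.9] | world [ 0.447 -0.043  0.113] 65.5
off [3.55 5.2  0.03] rot [  0.   -0.  -87.9] | world [ 0.457 -0.07   0.113] 65.5
```

Request:
arm_command([
  {"rot": [0, 0, 0], "offset": [0.5, 1.5, 0], "gripper": 1},
  {"rot": [0, 0, 0], "offset": [1.6, 3.1, 0], "gripper": 1},
  {"rot": [0, 0, -8], "offset": [1.6, 3.1, 0], "gripper": 1},
  {"rot": [0, 0, -16], "offset": [1.6, 3.1, 0], "gripper": 1},
  {"rot": [0, 0, -24], "offset": [1.6, 3.1, 0], "gripper": 1},
  {"rot": [0, 0, -32], "offset": [1.6, 3.1, 0], "gripper": 1},
  {"rot": [0, 0, -40], "offset": [1.6, 3.1, 0], "gripper": 1},
  {"rot": [0, 0, -48], "offset": [1.6, 3.1, 0], "gripper": 1},
])

```text
time_s: 11.5
position: [0.4464, -0.0433, 0.1131]
tcp_rot: [[0.899, 0.438, -0.001], [0.438, -0.899, 0.0], [-0.0, -0.001, -1.0]]
force: [-0.7, 0.2, 0.4]
opening: 0.005
```

Request:
arm_command([
  {"rot": [0, 0, -8], "offset": [0, 0, 0], "gripper": 1},
  {"rot": [0, 0, -16], "offset": [0, 0, 0], "gripper": 1},
  {"rot": [0, 0, -24], "offset": [0, 0, 0], "gripper": 1},
  {"rot": [0, 0, -32], "offset": [0, 0, 0], "gripper": 1},
  {"rot": [0, 0, -40], "offset": [0, 0, 0], "gripper": 1},
  {"rot": [0, 0, -40], "offset": [0, 0, 0], "gripper": 1},
  {"rot": [0, 0, -40], "offset": [0, 0, 0], "gripper": 1},
])

```text
time_s: 12.2
position: [0.4464, -0.0434, 0.1131]
tcp_rot: [[0.415, 0.91, -0.0], [0.91, -0.415, 0.0], [0.0, -0.0, -1.0]]
force: [0.1, 0.3, 0.2]
opening: 0.007
```

```bash
python3 chk.py; python3 -c "
from plan import *
rows(*now(),[([.4567,-.0703,.113],65.5),([.4667,-.0750,.113],65.5),([.4685,-.0758,.113],65.5)])"
```

```text
[ 0.44644028 -0.04337193  0.11313137] r,t 0.05012256976192643 0.04643477079880173 [-0.69554202  0.66044274  0.20619308] (array([ 0.6167145 , -0.07484096,  0.076     ]), np.float64(0.11863560006217634), np.float64(-26.989988269723362), 117)
red side 315.512987012987 237.44155844155844 310 322
off [-2.03  2.04  0.02] rot [-0. -0.  0.] | world [ 0.457 -0.07   0.113] 65.5
off [-2.04  3.15  0.02] rot [-0. -0.  0.] | world [ 0.467 -0.075  0.113] 65.5
off [-2.04  3.34  0.02] rot [-0. -0.  0.] | world [ 0.468 -0.076  0.113] 65.5
```

Request:
arm_command([
  {"rot": [0, 0, 0], "offset": [-2.0, 0.8, 0], "gripper": 1},
  {"rot": [0, 0, 0], "offset": [-2.0, 1.8, 0], "gripper": 1},
  {"rot": [0, 0, 0], "offset": [-2.0, 2.3, 0], "gripper": 1},
  {"rot": [0, 0, 0], "offset": [-2.0, 2.6, 0], "gripper": 1},
  {"rot": [0, 0, 0], "offset": [-2.0, 2.8, 0], "gripper": 1},
  {"rot": [0, 0, 0], "offset": [-2.0, 3.0, 0], "gripper": 1},
  {"rot": [0, 0, 0], "offset": [-2.0, 3.1, 0], "gripper": 1},
  {"rot": [0, 0, 0], "offset": [-2.0, 3.2, 0], "gripper": 1},
])

```text
time_s: 13.1
position: [0.4665, -0.0741, 0.1131]
tcp_rot: [[0.412, 0.911, -0.003], [0.911, -0.412, 0.001], [0.0, -0.003, -1.0]]
force: [-2.1, 1.8, 1.5]
opening: 0.006
```

```bash
python3 chk.py
```

```text
[ 0.46645546 -0.07414754  0.11312092] r,t 0.019425230185512288 0.06656979621498157 [-1.56442952  2.01567098  0.40784497] (array([ 0.61646684, -0.07474059,  0.076     ]), np.float64(0.11836936558673701), np.float64(-27.001101029277468), 118)
red side 315.4320987654321 237.43827160493828 310 322
```

Request:
arm_command([
  {"rot": [0, 0, 0], "offset": [0, 0.1, 0], "gripper": 1},
  {"rot": [0, 0, 0], "offset": [0, 0.2, 0], "gripper": 1},
  {"rot": [0, 0, 0], "offset": [0, 0.25, 0], "gripper": 1},
  {"rot": [0, 0, 0], "offset": [0, 0.25, 0], "gripper": 1},
  {"rot": [0, 0, 0], "offset": [0, 0.25, 0], "gripper": 1},
])

```text
time_s: 13.7
position: [0.4695, -0.0759, 0.1132]
tcp_rot: [[0.412, 0.911, -0.001], [0.911, -0.412, 0.0], [-0.0, -0.001, -1.0]]
force: [-2.5, 1.3, 0.4]
opening: 0.004
```

```bash
python3 chk.py
```

```text
[ 0.46947995 -0.07586807  0.11315246] r,t 0.015964255095268106 0.06692952715761806 [-1.9478545   0.63921434 -0.94878244] (array([ 0.61852015, -0.06726532,  0.076     ]), np.float64(0.11705153289405983), np.float64(-23.281938592930143), 109)
red side 313.0061728395062 238.26543209876544 308 319
```

Within about 0.5° (1 mm) now. Backing off, rising and moving above the pad.

Request:
arm_command([
  {"rot": [0, 0, 0], "offset": [0, -0.6, 0], "gripper": 1},
  {"rot": [0, 0, 0], "offset": [0, -1.2, 0], "gripper": 1},
  {"rot": [0, 0, 0], "offset": [0, -1.2, -3], "gripper": 1},
  {"rot": [0, 0, 0], "offset": [0, -1.2, -8], "gripper": 1},
  {"rot": [0, 0, 0], "offset": [0, -1.2, -13], "gripper": 1},
  {"rot": [0, 0, 0], "offset": [0, -1.2, -18], "gripper": 1},
  {"rot": [0, 0, 0], "offset": [0, -1.2, -20], "gripper": 1},
  {"rot": [0, 0, 0], "offset": [0, -1.2, -20], "gripper": 1},
])

```text
time_s: 14.6
position: [0.4606, -0.0716, 0.317]
tcp_rot: [[0.412, 0.911, 0.01], [0.911, -0.412, -0.004], [0.0, 0.011, -1.0]]
force: [-0.1, -0.6, -0.1]
opening: 0.002
```

```bash
python3 chk.py;python3 -c "
from plan import *
rows(*now(),[([.6258,-.0713,z],66.3) for z in(.311,.285)])"
```

```text
[ 0.46060578 -0.07160004  0.31704051] r,t 0.025805530417013108 0.0665884132464348 [-0.08354062  0.38355835 -0.7257922 ] (array([ 0.62150425, -0.0661018 ,  0.076     ]), np.float64(0.11935393435245359), np.float64(-22.20259912278072), 78)
red side 312.76229508196724 238.327868852459 308 319
off [ 6.86 15.26  0.26] rot [ 0.1 -0.  -0.7] | world [ 0.626 -0.071  0.311] 66.3
off [ 6.86 15.25  2.86] rot [ 0.1 -0.  -0.7] | world [ 0.626 -0.071  0.285] 66.3
```

Request:
arm_command([
  {"rot": [0, 0, 0], "offset": [2, 4.5, 0], "gripper": 1},
  {"rot": [0, 0, 0], "offset": [4, 9, 0], "gripper": 1},
  {"rot": [0, 0, 0], "offset": [6, 13, 0], "gripper": 1},
  {"rot": [0, 0, 0], "offset": [6.9, 15.3, 0], "gripper": 1},
  {"rot": [0, 0, 0], "offset": [6.9, 15.3, 1], "gripper": 1},
  {"rot": [0, 0, 0], "offset": [6.9, 15.3, 2], "gripper": 1},
  {"rot": [0, 0, 0], "offset": [6.9, 15.3, 2], "gripper": 1},
])

```text
time_s: 15.4
position: [0.6236, -0.0706, 0.2894]
tcp_rot: [[0.413, 0.911, -0.009], [0.911, -0.413, 0.002], [-0.001, -0.009, -1.0]]
force: [-0.3, 1.1, -0.2]
opening: -0.0
```

```bash
python3 chk.py;python3 -c "
from plan import *
rows(*now(),[([.6258,-.0713,z],66.3) for z in(.28,.235)])
s=cap('side','s10');cv2.imwrite('pics/c10.png',cv2.resize(s['frame'][130:280,250:400],None,fx=4,fy=4,interpolation=cv2.INTER_CUBIC)[...,::-1])"
```

```text
[ 0.62356763 -0.07056182  0.28936514] r,t -0.1229952318406942 0.00013559633964574242 [ 0.60035993 -0.03351361 -0.06449784] (array([nan, nan, nan]), np.float64(nan), np.float64(nan), 0)
red side 312.75373134328356 238.01492537313433 308 319
off [0.01 0.1  1.2 ] rot [-0.2  0.  -0.7] | world [ 0.626 -0.071  0.28 ] 66.3
off [0.01 0.11 5.7 ] rot [-0.2  0.  -0.7] | world [ 0.626 -0.071  0.235] 66.3ang.py:4: RuntimeWarning: Mean of empty slice.
  v,u=np.nonzero(m); p=at_z(d,u.mean(),v.mean(),.076); r=p[:2]-np.array(c); return p,np.hypot(*r),np.degrees(np.arctan2(r[1],r[0])),len(u)
  ret = ret.dtype.type(ret / rcount)
```

View pics/c10.png

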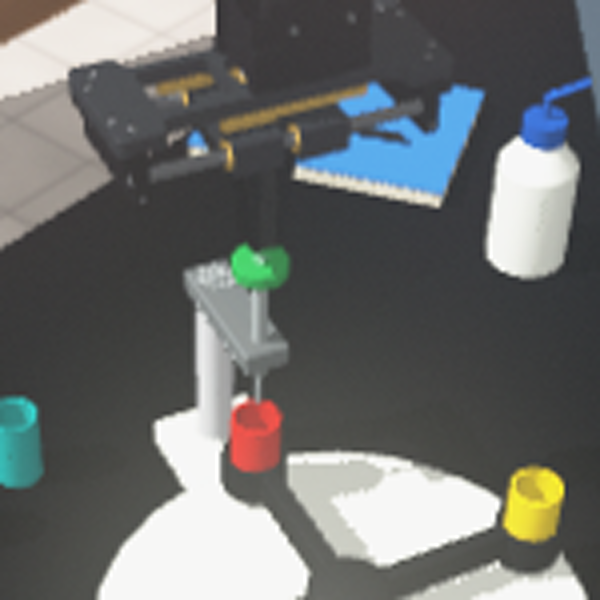

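The closed fingertips are over the pad (260,262), with the needle above the red tube. Pressing.

Request:
arm_command([
  {"rot": [-0.2, 0, 0], "offset": [0, 0.1, 0.8], "gripper": 1},
  {"rot": [-0.2, 0, 0], "offset": [0, 0.1, 1.4], "gripper": 1},
  {"rot": [-0.2, 0, 0], "offset": [0, 0.1, 2.1], "gripper": 1},
  {"rot": [-0.2, 0, 0], "offset": [0, 0.1, 2.8], "gripper": 1},
  {"rot": [-0.2, 0, 0], "offset": [0, 0.1, 3.5], "gripper": 1},
  {"rot": [-0.2, 0, 0], "offset": [0, 0.1, 4.2], "gripper": 1},
  {"rot": [-0.2, 0, 0], "offset": [0, 0.1, 4.8], "gripper": 1},
  {"rot": [-0.2, 0, 0], "offset": [0, 0.1, 5.2], "gripper": 1},
])

```text
time_s: 16.35
position: [0.6275, -0.0717, 0.2405]
tcp_rot: [[0.412, 0.911, 0.003], [0.911, -0.412, -0.001], [-0.0, 0.003, -1.0]]
force: [-1.4, -0.9, 3.1]
opening: 0.004
```

Request:
arm_command([
  {"rot": [0, 0, 0], "offset": [0, 0, 0.3], "gripper": 1},
  {"rot": [0, 0, 0], "offset": [0, 0, 0.4], "gripper": 1},
  {"rot": [0, 0, 0], "offset": [0, 0, 0.5], "gripper": 1},
  {"rot": [0, 0, 0], "offset": [0, 0, 0.5], "gripper": 1},
])

```text
time_s: 16.75
position: [0.6275, -0.0716, 0.2361]
tcp_rot: [[0.412, 0.911, 0.003], [0.911, -0.412, -0.001], [-0.0, 0.003, -1.0]]
force: [-1.2, -0.7, 2.4]
opening: 0.007
```

Request:
arm_command([
  {"rot": [0, 0, 0], "offset": [0, 0, 0.1], "gripper": 1},
  {"rot": [0, 0, 0], "offset": [0, 0, 0.2], "gripper": 1},
  {"rot": [0, 0, 0], "offset": [0, 0, 0.3], "gripper": 1},
  {"rot": [0, 0, 0], "offset": [0, 0, 0.3], "gripper": 1},
])

```text
time_s: 17.15
position: [0.6276, -0.0716, 0.235]
tcp_rot: [[0.412, 0.911, 0.004], [0.911, -0.412, -0.002], [-0.0, 0.004, -1.0]]
force: [-4.1, -0.4, 10.7]
opening: 0.004
```

Stop reached: force jumped to 10.7 N at tip height 165 mm. Lifting off.

Request:
arm_command([
  {"rot": [0, 0, 0], "offset": [0, 0, -1], "gripper": 1},
  {"rot": [0, 0, 0], "offset": [0, 0, -3], "gripper": 1},
  {"rot": [0, 0, 0], "offset": [0, 0, -6], "gripper": 1},
  {"rot": [0, 0, 0], "offset": [0, 0, -9], "gripper": 1},
  {"rot": [0, 0, 0], "offset": [0, 0, -11], "gripper": 1},
  {"rot": [0, 0, 0], "offset": [-4, -10, -11], "gripper": 1},
  {"rot": [0, 0, 0], "offset": [-4, -10, -11], "gripper": 1},
  {"rot": [0, 0, 0], "offset": [-4, -10, -11], "gripper": 1},
])

```text
time_s: 17.95
position: [0.5128, -0.0645, 0.3414]
tcp_rot: [[0.413, 0.911, -0.006], [0.911, -0.413, 0.002], [-0.001, -0.006, -1.0]]
force: [-0.1, 0.6, -0.1]
opening: 0.006
```

```bash
python3 -c "
from plan import *
from loc import blob
print(bot.read_state()['time_s'],now()[0],bot.read_state()['force'])
s=cap('side','s11');g=blob(s,(50,120,80),(75,255,255),(290,180,340,240));print(g,proj(s,[.6258,-.0713,.163]),proj(s,[.6258,-.0713,.205]))
cv2.imwrite('pics/c11.png',cv2.resize(s['frame'][170:350,240:420],None,fx=3.3,fy=3.3,interpolation=cv2.INTER_CUBIC)[...,::-1])"
```

```text
17.95 [ 0.51279709 -0.06445625  0.34136866] [-0.12713036  0.58028521 -0.12884307]
(np.float64(314.35135135135135), np.float64(209.94594594594594), (np.int64(308), np.int64(321), np.int64(205), np.int64(215)), 111) [313.28668294 210.04491088] [313.54330713 195.82190612]
```

View pics/c11.png

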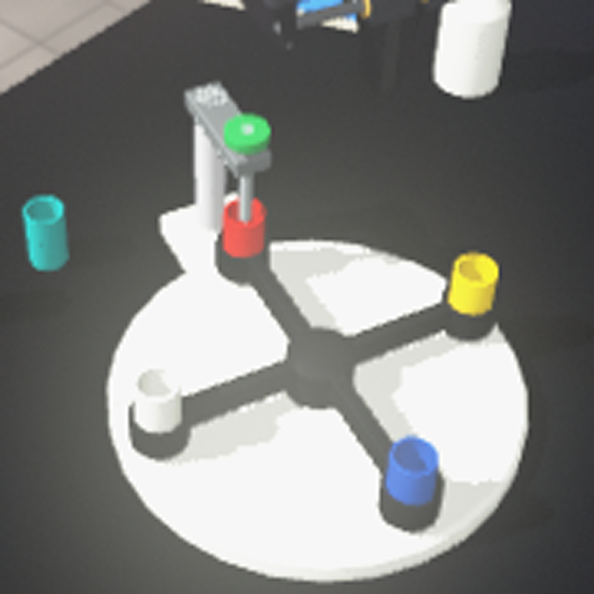

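The pad is down (row 210, as predicted for the stop), the needle is inside the red tube, all four tubes are seated and the robot is clear.

```bash
python3 -c "
from rig import ticket
print(ticket.hand_in())"
```

```text
the job is handed in; nothing more can be done
None
```

The red tube is under the needle and the green pad is pressed to its lower stop. I handed the job in at about 18 s of the 48 s allowed.

- **Turning the carousel:** I pushed the yellow arm counter-clockwise about 130° with the closed fingertips. The first fine nudge overshot by about 1°. My correction, a clockwise push on the blue arm, then overshot about 2.4° the other way. A second push on the yellow arm left the red tube about 0.5–1° (1–2 mm) from the needle line.
- **Pressing the needle:** The force rose from about 3 N to 10.7 N with the fingertips 165 mm above the bench, the pad's fully-down height. The arm then lifted clear.
- **Last checks:** After lifting, the pad was at image row 209.9, against about 210.0 predicted for fully down. The last picture shows the needle inside the red tube and all four tubes in their cups. The highest of the forces I read after each move was about 11 N.
- **Disagreements and gaps:**
  - My top and side camera estimates of the red tube's angle differed by 1–2°, because the bracket hid part of the tube. I went by the side view.
  - I never moved the arm near the amber bottle or the tip box, but I did not look at them again at the end. The last picture shows only part of the wash bottle, which I did not measure again.

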